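# Feel along a row of set stones

## Robot

A 6-joint arm with a two-finger parallel gripper is mounted at the origin on the work surface. World frame = base frame: x ahead of the robot, y to its left, z up, the work surface at z = 0. Lengths are in m, angles in degrees, forces in N, time in s.
With the tool pointing down it reaches from about 0.35 to 0.875 m from the base axis. Payload 4.2 kg.
Tool frame: the origin (TCP) lies at the very end of the fingers, on their centre line; the grasp point (between the pads) lies 19 mm behind it; z points along the fingers, y is the line along which they close (so a half turn about z gives the same grasp; the last joint's range is limited). The gripper opens to 87 mm and grips with 3 to 60 N. Pads are 19 mm wide; open, the fingers measure 117 mm over their backs; the gripper's body (75 mm by 190 mm) begins 51 mm behind the grasp point.
Start: joints at [87.525, 22.042, 0.453, 0, -68.411, -14.817], TCP at [0.186, 0.597, 0.223] pointing down, gripper open.
Joint ranges: [-179.83, 179.83], [-69.29, 118.12], [-61.27, 80.66], [-181.25, 117.63], [-171.15, -9.14], [-177.46, 177.46]. Speed limits (degrees/s): [159.86, 159.86, 180, 180, 180, 180].

## Interface

Orientations are given as a 3x3 rotation matrix whose columns are the frame's x, y, z axes.
In Python, from station import r gives the robot as it stands.
- The arm moves only by the tool jog_arm, never from a script. Its argument "plan" is text: rows parted by semicolons, each of 7 numbers parted by spaces: the shift along the tool's x, y, z normalised to -1 to 1, where 1 is 0.025 m, then the turn, a rotation vector about the tool's x, y, z normalised to -1 to 1, where 1 is 8 degrees, then the closure, from -1 (fully open) to 1 (shut). A call has exactly 10 rows; each row shifts and turns the commanded pose from where the row before left it, along the tool's axes as they then stand; what a row does not reach is not made up. A row lasts 1/10 s, in which the tool goes at most 50 mm and 8.59 degrees, less where a joint would pass 70% of its speed; a pose out of reach is approached as far as the arm can. A call with a number of a shift or a turn outside -1 to 1 is refused whole. A call with a gripper value outside its range is refused whole. The fingers move at their own pace and stop on an object; the grip force is fixed at half the most. Time passes only in rows, so rows that do not move let the fingers close, or fill a call up. It gives the time, the measured TCP pose, the force, the opening and the grip force at its end, in the units of the state.
- r.sense(): the state, without advancing time (a new reading comes with each control period).
- r.capture(name): name is "side" or "top" or "wrist"; returns (picture, depth): 480x640x3 uint8, red, green, blue; 480x640 float32, m along the optical axis (not along the pixel's ray), 0 where there is no reading.
- r.get_calibration(name): a dict with "mtx" (3x3 intrinsics, pixels), "extrinsics" (4x4, takes a point from camera to world coordinates). Camera axes: x right, y up, looking along -z (the intrinsics and any distortion apply to the point x, -y, -z); pixel columns grow to the right and rows downward; lengths in m; the calibration is good to about 2 mm. A picture is of the moment at which its call begins: read the wrist's pose just before it. get_calibration takes no time and is no camera call; for the wrist camera it gives the pose at the moment of the call.
- r.finish_job(): hands the job in; it is judged then, once.
The state is a dict: "time_s": time; "joints": joint angles; "joint_velocities": joint speeds; "effort": joint torques, N m; "tcp_pos": TCP position; "ee_rot": TCP orientation; "wrist_force": force on the tool from outside, world axes, zero at the start; "moment": the same for the moment, N m; "gripper_width": opening from 0.0 (shut) to 1.0 (fully open); "gripper_force": force on a finger pad.
Only numpy, scipy, OpenCV 4.12 (cv2) and the standard library are available. Lean on these libraries where they do the work, as an engineer would, in place of code of your own. Each camera call takes 0.05 s, during which the arm holds its last target. There are 200 camera calls.

## Task

Check the setting of the brass collar on the sprung jig by feel: with the fingertips, lightly touch each of its six stones in turn along the row, beginning at the red one and finishing at the green one. Touch gently, never bearing down so hard that the sprung bed comes near its stop, and do not lift the collar or push it out of its place. Leave the jar, ring, hand tool and spool where they are, and finish with the hand clear and the bed risen again.

Things in the scene. Friction and masses are not known exactly. Their poses are not given: they have to be found in the camera images.
- jig: Inspection jig screwed to the bench, at any yaw: dark steel plate 120 x 260 x 10 mm, origin at the centre of its underside (z = 0), y axis along its long side. Over it a black-topped bed, 102 x 230 mm, floats on springs, its top 46 mm above the bench at rest. Six brass pins 3 mm high on the bed keep the collar from sliding.
- bed (a joint): How far the sprung bed is pushed straight down, m: 0 at rest, 0.015 at its hard stop. It starts to move at 0.5 N and gives 600 N/m (about 3 N at 4 mm, 8 N at 13 mm), does not tilt, and rises when let go. 0.013 or more is too hard a press.
- collar: Loose brass collar flat on the bed between the pins: curved band 26 mm wide, 4 mm thick, 0.27 kg with stones, top 50 mm above the bench at rest. Origin on its underside, directly over the jig's origin; axes parallel to the jig's. The stones lie on an arc of radius 115 mm about x = -95 mm, y = 0 of this frame, at -50, -30, -10, 10, 30, 50 degrees from its x axis.
- stone1: Stone 1 of 6 in the row, the red one: a low polished dome 19 mm across that stands 2.5 mm above the collar, fixed in it. Origin at the top of the dome, 52.5 mm above the bench at rest. Neighbouring stones are 40 mm apart centre to centre.
- stone2: Stone 2 of 6 in the row, the first white one: a low polished dome 19 mm across that stands 2.5 mm above the collar, fixed in it. Origin at the top of the dome, 52.5 mm above the bench at rest. Neighbouring stones are 40 mm apart centre to centre.
- stone3: Stone 3 of 6 in the row, the second white one: a low polished dome 19 mm across that stands 2.5 mm above the collar, fixed in it. Origin at the top of the dome, 52.5 mm above the bench at rest. Neighbouring stones are 40 mm apart centre to centre.
- stone4: Stone 4 of 6 in the row, the third white one: a low polished dome 19 mm across that stands 2.5 mm above the collar, fixed in it. Origin at the top of the dome, 52.5 mm above the bench at rest. Neighbouring stones are 40 mm apart centre to centre.
- stone5: Stone 5 of 6 in the row, the fourth white one: a low polished dome 19 mm across that stands 2.5 mm above the collar, fixed in it. Origin at the top of the dome, 52.5 mm above the bench at rest. Neighbouring stones are 40 mm apart centre to centre.
- stone6: Stone 6 of 6 in the row, the green one: a low polished dome 19 mm across that stands 2.5 mm above the collar, fixed in it. Origin at the top of the dome, 52.5 mm above the bench at rest. Neighbouring stones are 40 mm apart centre to centre.
- jar: Bystander: loose amber jar with a blue cap, 42 mm across, 50 mm high, beside the jig. Origin at the centre of its underside.
- ringband: Bystander: loose plain steel finger ring lying flat, 23 mm across, 8 mm high. Origin at the centre of its underside.
- graver: Bystander: loose hand tool with a dark wooden handle and a steel blade, lying on the bench, 130 mm long along its x axis, under 35 mm high. Origin on the bench under about its middle.
- spool: Bystander: loose orange wire spool standing on end, 40 mm across, 32 mm high. Origin at the centre of its underside.
Things that resemble listed ones, but are neither listed nor needed, are in the scene too. Of the things shaped like the collar, the brass one is meant.

How it is judged (in metres and radians):
On the way, in this order (a step that is already met when the one before it is completed fails the run):
1. the fingers touch the red stone (stone 1) (contact force between the fingers and stone1 above 0.2 N), for 0.05 s.
2. the fingers touch the first white stone (stone 2) (contact force between the fingers and stone2 above 0.2 N), for 0.05 s.
3. the fingers touch the second white stone (stone 3) (contact force between the fingers and stone3 above 0.2 N), for 0.05 s.
4. the fingers touch the third white stone (stone 4) (contact force between the fingers and stone4 above 0.2 N), for 0.05 s.
5. the fingers touch the fourth white stone (stone 5) (contact force between the fingers and stone5 above 0.2 N), for 0.05 s.
6. the fingers touch the green stone (stone 6) (contact force between the fingers and stone6 above 0.2 N), for 0.05 s.
At the end, for the whole second after the job is handed in: All six stones were touched in order; the bed is back up (within 2 mm), the collar lies at rest in its place on it (within 5 mm), and every bystander is within 10 mm of where it stood (value of joint bed below 0.002 m and z of collar in the frame of jig between 0.042 and 0.049 m and not (x of collar in the frame of jig above 0.005 m or x of collar in the frame of jig below -0.005 m or y of collar in the frame of jig above 0.005 m or y of collar in the frame of jig below -0.005 m) and linear speed of collar below 0.02 m/s and distance of each of jar, ringband, graver, spool from where it was at the start of the episode below 0.01 m).
It fails at once if the bed is pressed 13 mm or more, almost to its stop (value of joint bed above 0.013 m).
It fails at once if the collar is lifted off its bed (z of collar in the frame of jig above 0.051 m).
It fails at once if the collar is pushed 5 mm or more out of place (x of collar in the frame of jig above 0.005 m or x of collar in the frame of jig below -0.005 m or y of collar in the frame of jig above 0.005 m or y of collar in the frame of jig below -0.005 m).
It fails at once if a bystander is moved or lifted by 10 mm or more (distance of any of jar, ringband, graver, spool from where it was at the start of the episode above 0.01 m).
It also fails if it takes over 42 s, if anything falls off the work surface, if the arm or the gripper's body presses on something with over 40 N, if the wrist force passes 120 N, or if a joint passes its speed limit or range.

## Working session

There is one attempt and no reset: what is moved stays moved. The work goes in short steps, Python scripts to look and compute and a tool call to move; the robot and the scene stay as the last step left them, time stands still between calls to the robot, and variables do not carry over. Pictures are saved under pics/ and viewed, at most 10 in all, crops included, and the job is handed in when it is done.

Besides the shell and the picture viewer there is one more tool, called after "Call:" in YAML: its name, and indented under it one key for each argument. jog_arm: Moves the arm, as the interface text tells. Scaled input: -1 to 1 covers 0.025 m each way for a shift and 8 degrees each way for a turn. Its arguments: {"type":"object","properties":{"plan":{"type":"string"}},"required":["plan"]}

```bash
mkdir -p pics; ls; python3 - <<'E'
from station import r
import cv2
s=r.sense();print(s)
for n in("top","side"):
    p,d=r.capture(n);cv2.imwrite(f"pics/{n}0.png",p[:,:,::-1]);c=r.get_calibration(n);print(n,c)
E
```

```text
pics
{'time_s': 0.0, 'joints': array([ 8.75236639e+01,  2.20897584e+01,  3.77920844e-01, -3.00492713e-02,
       -6.84104727e+01, -1.48175703e+01]), 'joint_velocities': array([-0.03169622,  0.01188148, -0.03192428, -0.06067644, -0.0707289 ,
        0.00920188]), 'effort': array([-5.03236261e-04, -3.90658844e+01,  1.87394750e+01,  4.21968296e+00,
        1.08827706e-02, -1.97258378e-04]), 'tcp_pos': array([0.18558217, 0.59616454, 0.22145473]), 'ee_rot': array([[ 9.54734903e-01, -2.97457441e-01, -5.79441371e-04],
       [-2.97457996e-01, -9.54732571e-01, -2.11160489e-03],
       [ 7.49010374e-05,  2.18838236e-03, -9.99997603e-01]]), 'wrist_force': array([1.02291389, 0.0204066 , 0.49564236]), 'moment': array([-0.05158226,  0.02620194,  0.00447154]), 'gripper_force': 0.0, 'gripper_width': 1.0026245434344823}
top {'mtx': array([[478.85046627,   0.        , 316.368216  ],
       [  0.        , 478.85046627, 235.88165317],
       [  0.        ,   0.        ,   1.        ]]), 'extrinsics': array([[ 0.017529  ,  0.99271998, -0.11916284,  0.39610434],
       [-0.99915242,  0.01295243, -0.0390726 ,  0.01348525],
       [-0.03724471,  0.11974675,  0.99210561,  1.01123244],
       [ 0.        ,  0.        ,  0.        ,  1.        ]])}
side {'mtx': array([[449.82487577,   0.        , 324.63803459],
       [  0.        , 449.82487577, 241.64858315],
       [  0.        ,   0.        ,   1.        ]]), 'extrinsics': array([[ 0.93050812,  0.21949952, -0.29321424,  0.28103035],
       [-0.36606236,  0.53028475, -0.76471984, -0.62397774],
       [-0.01236859,  0.81891272,  0.57378478,  0.55892272],
       [ 0.        ,  0.        ,  0.        ,  1.        ]])}
```

View pics/top0.png

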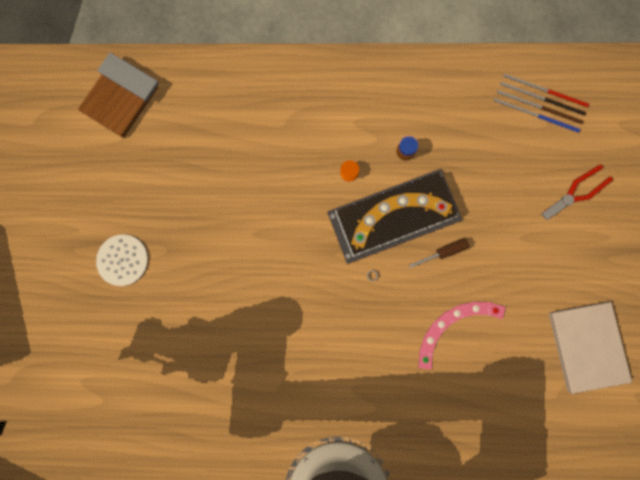

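View pics/side0.png

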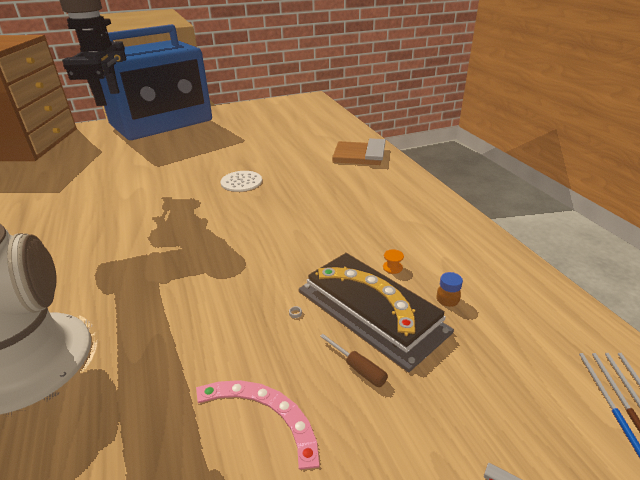

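Top view: the brass collar on the jig has red at (445,206), whites at (422,201), (402,201), (384,208), (369,220) and green at (360,238). The pink lookalike has red at (496,310) and green at (426,360). I choose the brass one. In the side view, brass red is at (406,323) and green at (328,272). Bystanders in the top view are the jar (408,146), spool (349,171), ring (374,275) and graver (440,252).

```bash
cat > h.py <<'E'
import numpy as np,cv2
def blob(p,u,v,kind,w=9):
    h=cv2.cvtColor(p,cv2.COLOR_RGB2HSV).astype(int);H,S,V=h[...,0],h[...,1],h[...,2]
    m={'r':((H<6)|(H>172))&(S>130)&(V>60),'g':(H>40)&(H<95)&(S>70),'w':(S<75)&(V>140)}[kind].astype(np.uint8)
    n,l,st,c=cv2.connectedComponentsWithStats(m)
    k=[i for i in range(1,n) if np.hypot(*(c[i]-[u,v]))<w and st[i,4]>8]
    if not k: return None
    k=max(k,key=lambda i:st[i,4]); return c[k],st[k,4]
def ray(c,uv):
    E=c['extrinsics'];q=np.linalg.solve(c['mtx'],[uv[0],uv[1],1.]);d=E[:3,:3]@[q[0],-q[1],-q[2]]
    return E[:3,3],d/np.linalg.norm(d)
def plane(c,uv,z): o,d=ray(c,uv);return o+d*(z-o[2])/d[2]
def tri(rays):
    A=sum(np.eye(3)-np.outer(d,d) for o,d in rays);b=sum((np.eye(3)-np.outer(d,d))@o for o,d in rays)
    p=np.linalg.solve(A,b);return p,max(np.linalg.norm((np.eye(3)-np.outer(d,d))@(p-o)) for o,d in rays)
a=np.radians([-50,-30,-10,10,30,50]);LOC=np.c_[-.095+.115*np.cos(a),.115*np.sin(a)]
def fit(P):
    c=P[:,:2].mean(0);l=LOC.mean(0);U,_,Vt=np.linalg.svd((LOC-l).T@(P[:,:2]-c));R=Vt.T@np.diag([1,np.linalg.det(Vt.T@U.T)])@U.T
    t=c-R@l;return R,t,LOC@R.T+t
E
python3 - <<'E'
from station import r
from h import *
np.set_printoptions(precision=4,suppress=True)
top=[(445,206),(422,201),(402,201),(384,208),(369,220),(360,238)]
side=[(406,323),(401,306),(389,291),(372,280),(351,273),(328,272)]
K='rwwwwg';p={n:cv2.imread(f'pics/{n}0.png')[:,:,::-1].copy() for n in('top','side')}
C={n:r.get_calibration(n) for n in p};P=[];Q=[]
for i in range(6):
    bt=blob(p['top'],*top[i],K[i]);bs=blob(p['side'],*side[i],K[i]);print(i,bt,bs)
    x,e=tri([ray(C['top'],bt[0]),ray(C['side'],bs[0])]);P.append(x);Q.append(plane(C['top'],bt[0],.0515));print(x,e,Q[-1],plane(C['side'],bs[0],.0515))
for X in(P,Q):
    R,t,F=fit(np.array(X));print(np.degrees(np.arctan2(R[1,0],R[0,0])),t);print(F,np.linalg.norm(F-np.array(X)[:,:2],axis=1))
cr=np.hstack([cv2.resize(p['top'][140:290,310:490],(480,400),interpolation=2),cv2.resize(p['side'][240:370,290:410],(320,400))])
cv2.imwrite('pics/crop.png',cr[:,:,::-1])
E
```

```text
0 (array([441.0323, 206.2581]), np.int32(31)) (array([405.825, 321.95 ]), np.int32(40))
[ 0.576  -0.1996  0.0517] 0.0013243881552071743 [ 0.5748 -0.1991  0.0515] [ 0.5775 -0.1996  0.0515]
1 (array([422.0588, 199.9706]), np.int32(68)) (array([400.8211, 304.6842]), np.int32(95))
[ 0.5886 -0.1618  0.0511] 0.001246329216963111 [ 0.5873 -0.1612  0.0515] [ 0.5896 -0.1623  0.0515]
2 (array([402.1818, 200.1667]), np.int32(66)) (array([388.6667, 289.8046]), np.int32(87))
[ 0.5877 -0.1218  0.0512] 0.0011772462788646706 [ 0.5865 -0.1213  0.0515] [ 0.5887 -0.1222  0.0515]
3 (array([383.9104, 207.0896]), np.int32(67)) (array([371.1625, 279.125 ]), np.int32(80))
[ 0.573  -0.0849  0.051 ] 0.0010596830064632267 [ 0.5719 -0.0845  0.0515] [ 0.5738 -0.0855  0.0515]
4 (array([369.0571, 220.0429]), np.int32(70)) (array([350.3684, 272.6447]), np.int32(76))
[ 0.5462 -0.055   0.0515] 0.0012565778754712433 [ 0.545  -0.0546  0.0515] [ 0.5475 -0.0552  0.0515]
5 (array([359.5429, 237.0857]), np.int32(35)) (array([328.    , 271.1379]), np.int32(29))
[ 0.511  -0.036   0.0516] 0.001003522757979893 [ 0.5101 -0.0357  0.0515] [ 0.5121 -0.036   0.0515]
21.645297555363356 [ 0.5632 -0.1101]
[[ 0.5761 -0.1997]
 [ 0.5887 -0.1618]
 [ 0.5875 -0.1219]
 [ 0.5728 -0.0848]
 [ 0.5463 -0.0549]
 [ 0.5111 -0.0359]] [0.0002 0.0001 0.0002 0.0002 0.0001 0.0001]
21.618345107994838 [ 0.562  -0.1096]
[[ 0.5749 -0.1993]
 [ 0.5875 -0.1614]
 [ 0.5864 -0.1215]
 [ 0.5716 -0.0843]
 [ 0.5451 -0.0545]
 [ 0.51   -0.0355]] [0.0002 0.0002 0.0002 0.0003 0.0002 0.0002]
```

View pics/crop.png

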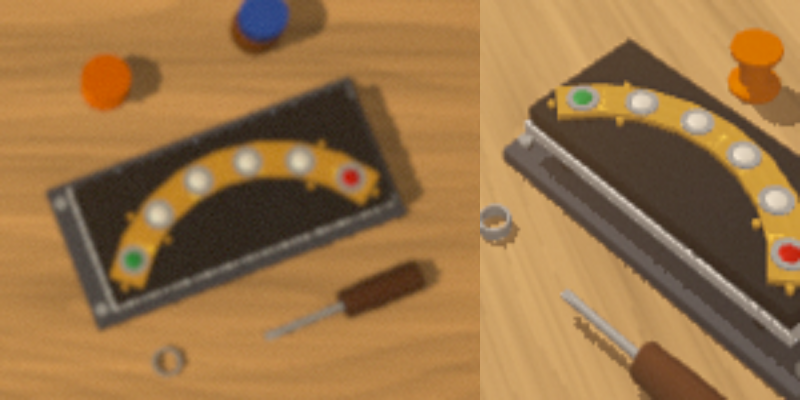

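The crop confirms the brass collar. Red is stone 1 at (0.576,-0.200) and green is stone 6 at (0.511,-0.036). The two views agree on z≈0.0515 and the arc fit residual is 0.2 mm. Next I travel high with the fingers shut.

Call:
jog_arm:
  plan: "0.8 0.85 0 0 0 0 1;0.8 0.85 0 0 0 0 1;0.8 0.85 0 0 0 0 1;0.8 0.85 0 0 0 0 1;0.8 0.85 0 0 0 0 1;0.8 0.85 0 0 0 0 1;0.8 0.85 0 0 0 0 1;0.8 0.85 0 0 0 0 1;0.8 0.85 0 0 0 0 1;0.8 0.85 0 0 0 0 1"

```text
time_s: 1.1
tcp_pos: [0.3137, 0.333, 0.2223]
ee_rot: [[0.955, -0.297, -0.0], [-0.297, -0.955, -0.001], [-0.0, 0.001, -1.0]]
wrist_force: [0.1, 0.5, 0.1]
gripper_width: 0.17
gripper_force: 0.0
```

Call:
jog_arm:
  plan: "0.8 0.85 0 0 0 0 1;0.8 0.85 0 0 0 0 1;0.8 0.85 0 0 0 0 1;0.8 0.85 0 0 0 0 1;0.8 0.85 0 0 0 0 1;0.8 0.85 0 0 0 0 1;0.8 0.85 0 0 0 0 1;0.8 0.85 0 0 0 0 1;0.8 0.85 0 0 0 0 1;0.8 0.85 0 0 0 0 1"

```text
time_s: 2.1
tcp_pos: [0.4414, 0.0708, 0.2223]
ee_rot: [[0.955, -0.297, -0.001], [-0.297, -0.955, -0.0], [-0.001, 0.0, -1.0]]
wrist_force: [0.1, 1.0, 0.1]
gripper_width: 0.006
gripper_force: 0.0
```

Call:
jog_arm:
  plan: "0.8 0.85 0.4 0 0 0 1;0.8 0.85 0.4 0 0 0 1;0.8 0.85 0.4 0 0 0 1;0.8 0.85 0.4 0 0 0 1;0.8 0.85 0.4 0 0 0 1;0.8 0.85 0.4 0 0 0 1;0.8 0.85 0.4 0 0 0 1;0.8 0.85 0.4 0 0 0 1;0 0 0.4 0 0 0 1;0 0 0 0 0 0 1"

```text
time_s: 3.1
tcp_pos: [0.5419, -0.1381, 0.1303]
ee_rot: [[0.954, -0.299, -0.005], [-0.299, -0.954, 0.001], [-0.005, 0.001, -1.0]]
wrist_force: [-0.6, -0.0, -0.4]
gripper_width: 0.005
gripper_force: 0.0
```

Call:
jog_arm:
  plan: "0.51 0.49 0.4 0 0 0 1;0.51 0.49 0.4 0 0 0 1;0.51 0.49 0.4 0 0 0 1;0.51 0.49 0.4 0 0 0 1;0 0 0.4 0 0 0 1;0 0 0.4 0 0 0 1;0 0 0.2 0 0 0 1;0 0 0 0 0 0 1;0 0 0 0 0 0 1;0 0 0 0 0 0 1"

```text
time_s: 4.1
tcp_pos: [0.5781, -0.1995, 0.0683]
ee_rot: [[0.955, -0.297, 0.001], [-0.297, -0.955, -0.0], [0.001, -0.0, -1.0]]
wrist_force: [-0.0, -0.9, -0.3]
gripper_width: 0.006
gripper_force: 0.0
```

```bash
python3 - <<'E'
from station import r
import cv2,numpy as np
for i in range(3):
    s=r.sense();print(s['tcp_pos'],s['wrist_force']);p,d=r.capture("side")
t,d=r.capture("top")
cr=np.hstack([cv2.resize(p[220:390,290:460],(400,400),interpolation=2),cv2.resize(t[140:290,340:490],(400,400),interpolation=2)])
cv2.imwrite("pics/s1.png",cr[:,:,::-1])
E
```

```text
[ 0.57813915 -0.19948455  0.06831574] [-0.02806537 -0.87031538 -0.25595035]
[ 0.57811582 -0.19954221  0.06830041] [-0.12589436 -0.45333598  0.68397754]
[ 0.57805789 -0.19958704  0.06824642] [-0.3690872  -0.14629696  0.24462449]
```

View pics/s1.png

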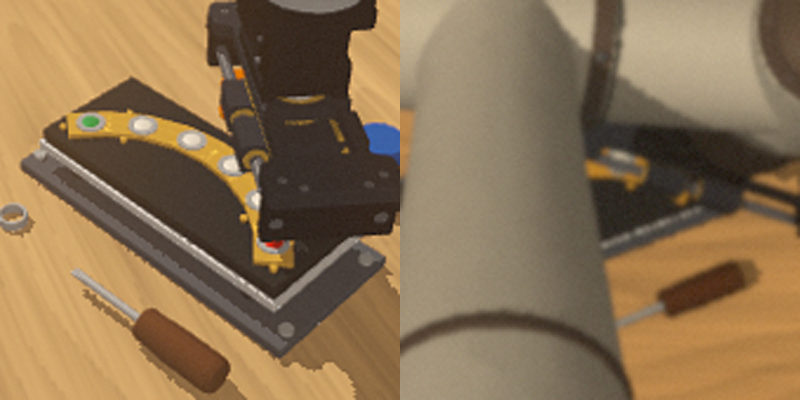

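Side view (left): the gripper body's near end, about 0.14 m up, hides the fingers, and the red stone at (273,243) in the crop sits right below it. This fits the measured TCP. Now I trim x by -2 mm and touch.

Call:
jog_arm:
  plan: "-0.08 0.02 0.2 0 0 0 1;0 0 0.2 0 0 0 1;0 0 0.1 0 0 0 1;0 0 0.1 0 0 0 1;0 0 0.1 0 0 0 1;0 0 0.1 0 0 0 1;0 0 0 0 0 0 1;0 0 0 0 0 0 1;0 0 0 0 0 0 1;0 0 0 0 0 0 1"

```text
time_s: 5.3
tcp_pos: [0.5755, -0.1997, 0.0477]
ee_rot: [[0.955, -0.297, -0.0], [-0.297, -0.955, 0.0], [-0.0, 0.0, -1.0]]
wrist_force: [-2.3, 0.3, 4.5]
gripper_width: 0.007
gripper_force: 1.7
```

```bash
python3 - <<'E'
from station import r
import numpy as np
S=[]
for i in range(6):
    s=r.sense();S.append(np.r_[s['tcp_pos'],s['wrist_force']]);p,d=r.capture("side")
print(np.mean(S,0).round(4),np.std(S,0).round(4))
E
```

```text
[ 0.5755 -0.1997  0.0476 -2.3719  0.2941  3.653 ] [0.000e+00 0.000e+00 1.000e-04 3.633e-01 6.658e-01 5.333e-01]
```

Touch confirmed: the bed is down about 4.9 mm at 3.7 N. On to stone 2.

Call:
jog_arm:
  plan: "0 0 -0.2 0 0 0 1;0 0 -0.2 0 0 0 1;0 0 -0.2 0 0 0 1;0.03 -0.8 0 0 0 0 1;0.03 -0.8 0 0 0 0 1;0 0 0.2 0 0 0 1;0 0 0.2 0 0 0 1;0 0 0.2 0 0 0 1;0 0 0 0 0 0 1;0 0 0 0 0 0 1"

```text
time_s: 6.6
tcp_pos: [0.5891, -0.1622, 0.0479]
ee_rot: [[0.955, -0.298, 0.0], [-0.298, -0.955, 0.0], [0.0, -0.0, -1.0]]
wrist_force: [-0.6, 1.9, 2.9]
gripper_width: 0.007
gripper_force: 1.7
```

Stone 2 was touched 0.5 mm from target. Next is stone 3.

Call:
jog_arm:
  plan: "0 0 -0.2 0 0 0 1;0 0 -0.2 0 0 0 1;0 0 -0.2 0 0 0 1;-0.27 -0.76 0 0 0 0 1;-0.27 -0.76 0 0 0 0 1;0 0 0.2 0 0 0 1;0 0 0.2 0 0 0 1;0 0 0.2 0 0 0 1;0 0 0 0 0 0 1;0 0 0 0 0 0 1"

```text
time_s: 7.6
tcp_pos: [0.5874, -0.1219, 0.0477]
ee_rot: [[0.955, -0.298, -0.0], [-0.298, -0.955, 0.0], [-0.0, 0.0, -1.0]]
wrist_force: [-0.5, 1.5, 3.9]
gripper_width: 0.005
gripper_force: 1.8
```

Call:
jog_arm:
  plan: "0 0 -0.2 0 0 0 1;0 0 -0.2 0 0 0 1;0 0 -0.2 0 0 0 1;-0.5 -0.62 0 0 0 0 1;-0.5 -0.62 0 0 0 0 1;0 0 0.2 0 0 0 1;0 0 0.2 0 0 0 1;0 0 0.2 0 0 0 1;0 0 0 0 0 0 1;0 0 0 0 0 0 1"

```text
time_s: 8.6
tcp_pos: [0.573, -0.0848, 0.0477]
ee_rot: [[0.955, -0.298, 0.0], [-0.298, -0.955, 0.0], [0.0, -0.0, -1.0]]
wrist_force: [-0.2, 1.7, 3.8]
gripper_width: 0.004
gripper_force: 1.7
```

Call:
jog_arm:
  plan: "0 0 -0.2 0 0 0 1;0 0 -0.2 0 0 0 1;0 0 -0.2 0 0 0 1;-0.68 -0.42 0 0 0 0 1;-0.68 -0.42 0 0 0 0 1;0 0 0.2 0 0 0 1;0 0 0.2 0 0 0 1;0 0 0.2 0 0 0 1;0 0 0 0 0 0 1;0 0 0 0 0 0 1"

```text
time_s: 9.6
tcp_pos: [0.5469, -0.0546, 0.0476]
ee_rot: [[0.955, -0.298, 0.0], [-0.298, -0.955, -0.0], [0.0, -0.0, -1.0]]
wrist_force: [-1.4, 1.7, 4.1]
gripper_width: 0.002
gripper_force: 1.7
```

Call:
jog_arm:
  plan: "0 0 -0.2 0 0 0 1;0 0 -0.2 0 0 0 1;0 0 -0.2 0 0 0 1;-0.8 -0.15 0 0 0 0 1;-0.8 -0.15 0 0 0 0 1;0 0 0.2 0 0 0 1;0 0 0.2 0 0 0 1;0 0 0.2 0 0 0 1;0 0 0 0 0 0 1;0 0 0 0 0 0 1"

```text
time_s: 10.6
tcp_pos: [0.5112, -0.0354, 0.0476]
ee_rot: [[0.955, -0.297, 0.0], [-0.297, -0.955, -0.0], [0.0, -0.0, -1.0]]
wrist_force: [-1.5, 2.3, 3.9]
gripper_width: 0.004
gripper_force: 1.7
```

All six stones touched at about 4 N. Lifting clear and checking.

Call:
jog_arm:
  plan: "0 0 -0.2 0 0 0 1;0 0 -0.2 0 0 0 1;0 0 -0.4 0 0 0 1;0 0 -0.8 0 0 0 1;0 0 -0.8 0 0 0 1;0 0 -0.8 0 0 0 1;0 0 -0.8 0 0 0 1;0 0 -0.8 0 0 0 1;0 -0.6 0 0 0 0 1;0 -0.8 0 0 0 0 1"

```text
time_s: 11.6
tcp_pos: [0.521, -0.0016, 0.1684]
ee_rot: [[0.954, -0.299, 0.001], [-0.299, -0.954, 0.001], [0.001, -0.001, -1.0]]
wrist_force: [-0.3, -0.3, -0.1]
gripper_width: 0.007
gripper_force: 0.0
```

Call:
jog_arm:
  plan: "-0.5 -0.8 0 0 0 0 1;-0.5 -0.8 0 0 0 0 1;-0.5 -0.8 0 0 0 0 1;-0.5 -0.8 0 0 0 0 1;-0.5 -0.8 0 0 0 0 1;-0.5 -0.8 0 0 0 0 1;-0.5 -0.8 0 0 0 0 1;-0.5 -0.8 0 0 0 0 1;0 0 0 0 0 0 1;0 0 0 0 0 0 1"

```text
time_s: 12.6
tcp_pos: [0.4725, 0.1809, 0.1671]
ee_rot: [[0.955, -0.296, -0.001], [-0.296, -0.955, -0.001], [-0.001, 0.001, -1.0]]
wrist_force: [-0.6, -0.6, -0.2]
gripper_width: 0.003
gripper_force: 0.0
```

```bash
python3 - <<'E'
from station import r
import cv2,numpy as np
p,d=r.capture("side");t,d=r.capture("top")
from h import *
side=[(406,323),(401,306),(389,291),(372,280),(351,273),(328,272)]
for (u,v),k in zip(side,'rwwwwg'):print(blob(p,u,v,k))
print(r.sense()['time_s'],r.sense()['tcp_pos'])
cr=np.hstack([cv2.resize(p[220:400,280:480],(400,360)),cv2.resize(t[120:300,310:510],(400,360))])
cv2.imwrite("pics/end.png",cr[:,:,::-1])
E
```

```text
(array([405.73809524, 322.04761905]), np.int32(42))
(array([400.77142857, 304.6       ]), np.int32(35))
(array([388.625, 289.875]), np.int32(32))
(array([371.06666667, 278.93333333]), np.int32(30))
(array([350.14814815, 272.59259259]), np.int32(27))
(array([328.15384615, 271.34615385]), np.int32(26))
12.7 [0.47278015 0.18012502 0.16726298]
```

View pics/end.png

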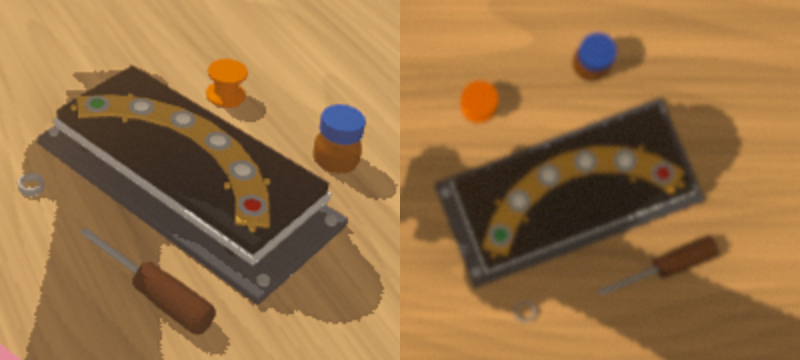

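The stone pixels match the start to within 0.3 px, so the collar is in place and the bed is up. The jar, spool, ring and graver have not moved.

```bash
python3 -c "
from station import r
print(r.finish_job())"
```

```text
the job is handed in; nothing more can be done
None
```

I touched all six stones in order from red to green, pressing the bed about 5 mm (roughly 3–4.5 N); the final pictures show it risen, the collar in place, the bystanders unmoved and the hand clear, and the job is handed in (no verdict was returned).

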